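# Slide the setter ring into the blue corner pocket

## Robot

A 6-joint arm with a two-finger parallel gripper is mounted at the origin on the work surface. World frame = base frame: x ahead of the robot, y to its left, z up, the work surface at z = 0. Lengths are in m, angles in rad, forces in N, time in s.
With the tool pointing down it reaches from about 0.4 to 0.825 m from the base axis. Payload 7 kg.
Tool frame: the origin (TCP) lies midway between the tips of the shut fingers; the grasp point (between the pads) lies 19 mm behind it; z points along the fingers, y is the line along which they close (so a half turn about z gives the same grasp; the last joint's range is limited). The gripper opens to 88 mm and grips with 3 to 60 N. Pads are 19 mm wide; open, the fingers measure 130 mm over their backs; the gripper's body (78 mm by 193 mm) begins 47 mm behind the grasp point.
Start: joints at [1.44, 0.359, 0.012, 0, -1.224, -0.288], TCP at [0.275, 0.617, 0.227] pointing down, gripper open.
Joint ranges: [-3.07, 3.07], [-1.43, 2.12], [-1.02, 1.25], [-3.03, 1.67], [-3.05, -0], [-3.03, 3.03]. Speed limits (rad/s): [2.39, 2.39, 3.01, 3.14, 3.14, 3.14].

## Interface

Orientations are given as a unit quaternion [w, x, y, z].
In Python, from rig import * gives the robot as it stands.
- The arm moves only by the tool move_arm, never from a script. Its argument "series" is a list that holds one entry, the list of rows, each a list of 5 numbers: the shift along the world's x, y, z in mm, then the turn about the world's z in degrees, then the closure, from -1 (fully open) to 1 (shut). A call has 1 to 8 rows; each row shifts and turns the commanded pose from where the row before left it; what a row does not reach is not made up. A row lasts 1/12 s, in which the tool goes at most 41.7 mm and 7.16 degrees, less where a joint would pass 70% of its speed; a pose out of reach is approached as far as the arm can. A call is refused whole if a number of a shift passes 41.7 or a number of a turn 7.16, either way. A call with a gripper value outside its range is refused whole. The fingers move at their own pace and stop on an object; "grip_force" is the grip in N (left out, the last holds). Time passes only in rows, so rows that do not move let the fingers close. It gives the time, the measured TCP pose, the force, the opening and the grip force at its end, in the units of the state.
- read_state(): the state, without advancing time (a new reading comes with each control period).
- camera(name): name is "scene" or "top" or "wrist"; returns the picture (480x640x3 uint8, blue, green, red); there is no depth.
- camera_params(name): a dict with "fov_y" (degrees; the focal length in pixels is half the picture's height over the tangent of half this angle, whatever the lens; pixels are square), "cx", "cy" (the principal point, pixels), "k1" (the pictures are not rectified: a ray, as slopes to the right and down, at radius r is drawn at 1 + k1 r^2 times it, then the intrinsics apply), "cam_to_world" (4x4, takes a point from camera to world coordinates). Camera axes: x right, y down, z forward; pixel columns grow to the right and rows downward; lengths in m; the calibration is good to about 2 mm. A picture is of the moment at which its call begins: read the wrist's pose just before it. camera_params takes no time and is no camera call; for the wrist camera it gives the pose at the moment of the call.
- job_done(): hands the job in; it is judged then, once.
Trained networks look in the newest picture that a camera, given by its name, has taken for a name from the list of things; names that differ only in an ending like _2 or _b are one class to them, and where a whole thing is asked for, a point or a joint stands for the part that bears it (a point fixed in the world has none). Each returns a list of dicts, best first, with "score" (0 to 1); they miss things now and then, are a little off and sometimes report something else, mostly with a low value. They report only what shows in the picture. A call takes as long as a camera call. They do not tell look-alikes from the thing itself.
- boxes_of(query, camera): "uv" ([column, row] in pixels, amid what is visible of it).
- pinpoint(query, camera): "uv" ([column, row] in pixels: a listed point, or the origin of a listed thing).
The state is a dict: "t": time; "q": joint angles; "qd": joint speeds; "tau": joint torques, N m; "tool_pos": TCP position; "eef_rot": TCP orientation; "force": force on the tool from outside, world axes, zero at the start; "torque": the same for the moment, N m; "opening": opening from 0.0 (shut) to 1.0 (fully open); "grip_force": force on a finger pad.
Only numpy, scipy, OpenCV 4.12 (cv2) and the standard library are available. Lean on these libraries where they do the work, as an engineer would, in place of code of your own. Each camera call takes 0.05 s, during which the arm holds its last target. There are 200 camera calls.

## Task

Without picking it up, push or draw the white ceramic ring with your fingertips flat across the board until it rests against the rail in the open middle part of the board, then keep it against the rail and slide it along into the corner pocket with the blue stop, fully home against both rail and stop. Leave the brown ring and everything else where they are, and take your hand away at the end.

Things in the scene. Friction and masses are not known exactly. Their poses are not given: they have to be found in the camera images.
- board: Plywood sorting board fixed to the table, 240 mm (its x) by 380 mm (its y), top 18 mm above the table; origin at the centre of its underside, z up. A dark rail runs along its whole +x edge. At each end (+y and -y) is a corner pocket between the rail, an end stop block and a low cheek; a ring can enter a pocket only by sliding along the rail.
- rail_mid (a point): Middle of the rail's inner face, at board level (board x = +100 mm, y = 0). The rail is dark wood, 20 mm high above the board, 20 mm thick, along the board's y. A ring touching it has its centre at board x = +60 mm.
- cheek_pos (a point): Centre, at board level, of the inner face of the dark cheek at the board's +y end (board x = +14 mm, y = +135 mm): a strip parallel to the rail, 70 mm long (board y 100 to 170 mm), 14 mm high, 10 mm thick. The lane between rail and cheek is 86 mm wide.
- cheek_neg (a point): The same on the cheek at the board's -y end (y = -135 mm).
- stop_blue: Blue glazed stop block, fixed, closing the pocket at one end of the board (which end varies): 80 (x) x 20 (y) x 28 mm high, axes as the board's; origin at the centre of its underside, at board x = +60 mm, y = +180 or -180 mm, on the board's top. A ring fully home against it has its centre 50 mm from this origin along the board's y, towards the board's middle.
- stop_yellow: Yellow stop block, the same shape, at the other end of the board.
- ring_white_center (a point): Centre (half-way up) of the loose white ceramic ring: 80 mm outside diameter, 56 mm hole, 16 mm high, about 0.1 kg, z up. It starts flat on the board, away from the rail, its centre 48 to 66 mm along y to either side of the board's middle and 50 to 65 mm from the middle on the -x side. Shut fingertips fit in the hole.
- ring_brown_center (a point): Centre (half-way up) of the loose red-brown fired-clay ring, the same size, which starts beside the white one. To be left alone.
- anvil: Bystander beside the board: a terracotta potter's anvil, a 54 mm knob with a stem, 90 mm tall; origin at its underside. To be left alone.
- brush: Bystander beside the board: a flat glaze brush, lying; origin at its underside. To be left alone.
- jar: Bystander beside the board: an amber glass jar, 64 mm across, 85 mm tall; origin at its underside. To be left alone.
- cup: Bystander beside the board: a blue cup, 76 mm across, 80 mm tall; origin at its underside. To be left alone.
- bowl: Bystander beside the board: a terracotta bowl, 110 mm across, 50 mm tall; origin at its underside. To be left alone.
There are look-alikes about, which are no part of the job. Of the things that look like the part that bears ring_white_center, the smallest one is meant.

How it is judged:
On the way, in this order (a step that is already met when the one before it is completed fails the run):
1. the white ring lies against the rail (gap under 4 mm) in the open part of the board, before a pocket (centre within 105 mm of the middle) (x of ring_white_center in the frame of board above 0.056 m and y of ring_white_center in the frame of board between -0.105 and 0.105 m and height (world z) of ring_white_center below 0.03 m), for 0.2 s.
2. the white ring is fully home in the blue pocket (x of ring_white_center in the frame of board above 0.056 m and (y of ring_white_center in the frame of stop_blue between 0.04 and 0.054 m or y of ring_white_center in the frame of stop_blue between -0.054 and -0.04 m) and height (world z) of ring_white_center below 0.03 m and angle between ring_white_center's own z axis and vertical below 0.1 rad), for 0.2 s.
At the end, for the whole second after the job is handed in: The white ring lies flat on the board, at rest, in the pocket with the blue stop, within 4 mm of the rail and within 4 mm of the blue stop; the brown ring is within 10 mm of where it was (all of step 2 and linear speed of ring_white below 0.01 m/s and distance of ring_brown_center from where it was at the start of the episode below 0.01 m); the robot touches nothing.
It fails at once if the white ring is lifted off the board (more than 10 mm) or tipped up (height (world z) of ring_white_center above 0.036 m or angle between ring_white_center's own z axis and vertical above 0.35 rad).
It fails at once if the brown ring is moved by more than 10 mm (distance of ring_brown_center from where it was at the start of the episode above 0.01 m).
It fails at once if another thing on the table is moved by more than 20 mm (distance of any of anvil, brush, jar, cup, bowl from where it was at the start of the episode above 0.02 m).
It also fails if it takes over 42 s, if anything falls off the work surface, if the arm or the gripper's body presses on something with over 40 N, if the wrist force passes 120 N, or if a joint passes its speed limit or range.

## Working session

There is one attempt and no reset: what is moved stays moved. The work goes in short steps, Python scripts to look and compute and a tool call to move; the robot and the scene stay as the last step left them, time stands still between calls to the robot, and variables do not carry over. Pictures are saved under pics/ and viewed, at most 10 in all, crops included, and the job is handed in when it is done.

Besides the shell and the picture viewer there is one more tool, called as name([rows], argument=value, ...), one row to a line, values as JSON. move_arm: Moves the arm, as the interface text tells. Its arguments: {"type":"object","properties":{"series":{"type":"array","items":{"type":"array","items":{"type":"array","items":{"type":"number"}}}},"grip_force":{"type":"number"}},"required":["series"]}

```bash
mkdir -p pics; ls; cat > h.py <<'E'
from rig import *
import numpy as np, cv2
def ray(cam,uv,z):
    p=camera_params(cam); f=240/np.tan(np.radians(p["fov_y"]/2))
    d=np.array([(uv[0]-p["cx"])/f,(uv[1]-p["cy"])/f]); u=d.copy()
    for _ in range(20): u=d/(1+p["k1"]*(u@u))
    T=np.array(p["cam_to_world"]); v=T[:3,:3]@np.array([u[0],u[1],1]); o=T[:3,3]
    return o+v*(z-o[2])/v[2]
E
python3 - <<'E'
from h import *
for c in ["top","scene"]:
    cv2.imwrite(f"pics/{c}0.png",camera(c))
    for q,z in [("ring_white_center",.026),("ring_brown_center",.026),("rail_mid",.018),("cheek_pos",.018),("cheek_neg",.018),("stop_blue",.018),("stop_yellow",.018),("board",0),("anvil",0),("jar",0),("cup",0),("bowl",0),("brush",0)]:
        for d in pinpoint(q,c)[:4]:
            print(c,q,np.round(d["uv"]),round(d["score"],2),np.round(ray(c,d["uv"],z),3))
print(read_state())
E
```

```text
pics
top ring_white_center [327. 241.] 0.66 [ 0.516 -0.019  0.026]
top ring_white_center [391. 186.] 0.27 [ 0.624 -0.148  0.026]
top ring_brown_center [268. 241.] 0.97 [0.517 0.098 0.026]
top rail_mid [303. 164.] 0.88 [0.676 0.029 0.018]
top cheek_pos [235. 206.] 0.65 [0.589 0.166 0.018]
top cheek_neg [368. 209.] 0.97 [ 0.581 -0.101  0.018]
top cheek_neg [514. 291.] 0.23 [ 0.414 -0.385  0.018]
top stop_blue [212. 181.] 0.67 [0.642 0.214 0.018]
top stop_yellow [389. 186.] 0.74 [ 0.628 -0.145  0.018]
top board [302. 216.] 0.69 [0.571 0.032 0.   ]
top anvil [126. 258.] 0.74 [0.49  0.394 0.   ]
top jar [506. 217.] 0.69 [ 0.565 -0.385  0.   ]
top cup [129. 309.] 0.75 [0.386 0.384 0.   ]
top bowl [142. 210.] 0.61 [0.589 0.364 0.   ]
top brush [516. 291.] 0.59 [ 0.413 -0.396  0.   ]
scene ring_white_center [318. 232.] 0.89 [ 0.524 -0.016  0.026]
scene ring_white_center [392. 221.] 0.81 [0.362 0.05  0.026]
scene ring_white_center [350. 180.] 0.74 [ 0.37  -0.106  0.026]
scene ring_brown_center [353. 269.] 0.85 [0.515 0.107 0.026]
scene ring_brown_center [313. 267.] 0.73 [0.584 0.056 0.026]
sc
[... 835 characters left out ...]
 0.   ]
{'t': 1.4, 'q': array([ 1.44009061e+00,  3.58583409e-01,  1.18698572e-02, -1.11599996e-06,
       -1.22413114e+00, -2.88067123e-01]), 'qd': array([-2.05161382e-03, -3.43292623e-04,  1.16838998e-04,  7.58746276e-05,
        1.16920307e-03, -5.36610993e-04]), 'tau': array([ 1.12977435e-03, -5.82378709e+01,  2.93304241e+01,  7.00255081e+00,
        1.25511011e-02, -3.42524788e-05]), 'tool_pos': array([0.27450593, 0.61660743, 0.22655864]), 'eef_rot': array([ 2.41512585e-05,  9.78158597e-01, -2.07859947e-01,  1.37773977e-06]), 'force': array([ 0.22845055, -0.35144055,  0.53965839]), 'torque': array([ 0.00538006,  0.01569953, -0.01368317]), 'grip_force': 0.0, 'opening': 1.0014072811998376}
```

```bash
python3 - <<'E'
import cv2
a=cv2.imread("pics/top0.png");cv2.imwrite("pics/topc.png",cv2.resize(a[100:350,80:560],(800,417)))
E
```

```text
(no output)
```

View pics/topc.png

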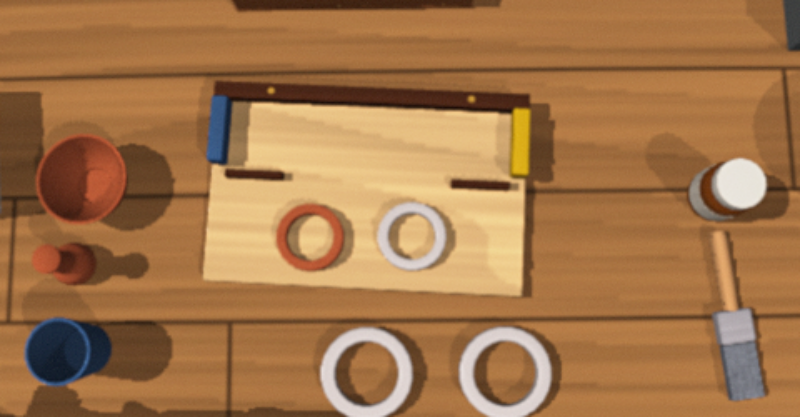

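View pics/scene0.png

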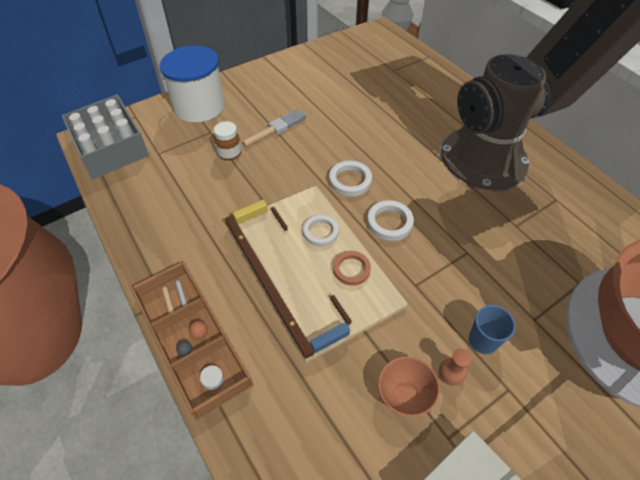

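The white ring (the small one on the board) is at about (0.518, -0.018) and the brown ring is beside it at (0.517, 0.10). The blue stop is at the board's +y end, at (0.642, 0.213). In the crop, white shows at (412, 236), brown at (310, 237) and blue at (219, 130). The two bigger white rings lie off the board. The board's yaw is about -2.2°.

move_arm([
  [[14, -37, -5, 1.3, 1], [14, -37, -5, 1.3, 1], [14, -37, -5, 1.3, 1], [14, -37, -5, 1.3, 1], [14, -37, -5, 1.3, 1], [14, -37, -5, 1.3, 1], [14, -37, -5, 1.3, 1], [14, -37, -5, 1.3, 1]],
], grip_force=20)

```text
t: 2.07
tool_pos: [0.3868, 0.3189, 0.1867]
eef_rot: [-0.0, 0.993, -0.118, 0.0]
force: [1.5, 0.5, -0.5]
opening: 0.454
grip_force: 0.0
```

move_arm([
  [[14, -37, -5, 1.3, 1], [14, -37, -5, 1.3, 1], [14, -37, -5, 1.3, 1], [14, -37, -5, 1.3, 1], [14, -37, -5, 1.3, 1], [14, -37, -5, 1.3, 1], [14, -37, -5, 1.3, 1], [14, -37, -5, 1.3, 1]],
])

```text
t: 2.73
tool_pos: [0.499, 0.0228, 0.1468]
eef_rot: [-0.0, 1.0, -0.027, 0.001]
force: [0.6, 0.9, -0.2]
opening: 0.005
grip_force: 0.0
```

move_arm([
  [[10, -37, 0, 1.2, 1], [0, 0, 0, 0, 1], [0, 0, 0, 0, 1], [0, 0, 0, 0, 1]],
])

```text
t: 3.07
tool_pos: [0.5085, -0.0127, 0.1466]
eef_rot: [-0.0, 1.0, -0.018, 0.0]
force: [0.3, 0.2, -0.1]
opening: 0.005
grip_force: 0.0
```

```bash
python3 - <<'E'
from h import *
s=read_state();print(s["t"],s["tool_pos"],s["eef_rot"],s["opening"],s["q"],s["force"])
im=camera("wrist");cv2.imwrite("pics/w1.png",im)
for q,z in [("ring_white_center",.026),("ring_brown_center",.026),("rail_mid",.018),("cheek_pos",.018),("cheek_neg",.018),("stop_blue",.018),("stop_yellow",.018)]:
    for d in pinpoint(q,"wrist")[:3]:
        print(q,np.round(d["uv"]),round(d["score"],2),np.round(ray("wrist",d["uv"],z),4))
E
```

```text
3.0667 [ 0.50847543 -0.01265162  0.14657922] [-4.95800626e-05  9.99834418e-01 -1.81970748e-02  1.90575252e-05] 0.0047435928278254415 [ 3.61712697e-01  1.55468481e-01 -4.62256975e-01 -9.56323393e-05
 -9.52998704e-01  1.17274286e+00] [ 0.2510384   0.23569073 -0.12132975]
rail_mid [246.   3.] 0.85 [0.6755 0.0302 0.018 ]
cheek_pos [ 74. 127.] 0.7 [0.597  0.1703 0.018 ]
cheek_neg [422. 136.] 0.63 [ 0.5799 -0.0956  0.018 ]
stop_blue [15. 65.] 0.72 [0.6469 0.2111 0.018 ]
stop_yellow [493.  72.] 0.87 [ 0.6247 -0.148   0.018 ]
```

View pics/w1.png

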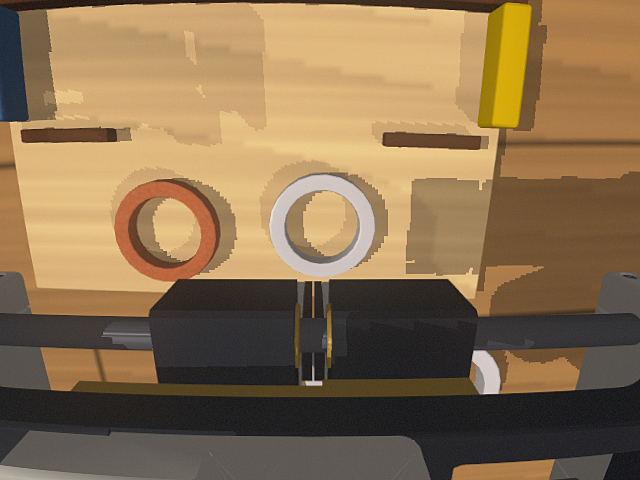

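The wrist picture shows the whole white ring at about (322, 225), brown at (167, 230), and the shut fingers just below the white ring. Next I'll fix the centres by colour.

```bash
cat >> h.py <<'E'
def ringc(cam,im,kind,roi,z=.034):
    hsv=cv2.cvtColor(im,cv2.COLOR_BGR2HSV)
    m=cv2.inRange(hsv,(0,0,140),(179,45,255)) if kind=="w" else cv2.inRange(hsv,(0,130,90),(11,255,255))
    k=np.zeros_like(m);x0,y0,x1,y1=roi;k[y0:y1,x0:x1]=255;m&=k
    c=max(cv2.findContours(m,cv2.RETR_EXTERNAL,cv2.CHAIN_APPROX_NONE)[0],key=cv2.contourArea)[:,0]
    P=np.array([ray(cam,p,z)[:2] for p in c[::3]])
    A=np.c_[2*P,np.ones(len(P))];s=np.linalg.lstsq(A,(P**2).sum(1),rcond=None)[0]
    return s[:2],np.sqrt(s[2]+s[:2]@s[:2])
C=np.array([.576,.033]);th=-.041
R=np.array([[np.cos(th),-np.sin(th)],[np.sin(th),np.cos(th)]])
def toboard(p): return R.T@(np.asarray(p)-C)
E
python3 - <<'E'
from h import *
im=cv2.imread("pics/w1.png")
print(ringc("wrist",im,"w",(255,160,385,279)),ringc("wrist",im,"b",(100,160,230,290)))
it=cv2.imread("pics/top0.png")
print(ringc("top",it,"w",(295,210,360,270)),ringc("top",it,"b",(240,210,295,270)))
# board frame fit from stops/cheeks/rail averages
B=np.array([[.1,0],[.014,.135],[.014,-.135],[.06,.18],[.06,-.18]])
W=np.array([[.6755,.030],[.590,.167],[.580,-.0985],[.6433,.2125],[.6245,-.1465]])
b=B-B.mean(0);w=W-W.mean(0);t=np.arctan2((b[:,0]*w[:,1]-b[:,1]*w[:,0]).sum(),(b*w).sum())
Rt=np.array([[np.cos(t),-np.sin(t)],[np.sin(t),np.cos(t)]]);c=W.mean(0)-Rt@B.mean(0)
print(t,c,(W-(B@Rt.T+c))*1000)
E
```

```text
(array([ 0.51549994, -0.01829095]), np.float64(0.03922797815817512)) (array([0.5158783, 0.100148 ]), np.float64(0.040074010427293034))
(array([ 0.51474226, -0.01832498]), np.float64(0.03850225798564257)) (array([0.51501143, 0.10119982]), np.float64(0.03857558941360981))
-0.046873990697713544 [0.57311448 0.0352241 ] [[ 2.49535857 -0.53841589]
 [-3.4247742  -2.41982117]
 [-0.77343076  1.78361505]
 [ 1.81719424  0.28502019]
 [-0.11434784  0.88960182]]
```

move_arm([
  [[7, -5, -20, -0.5, 1], [0, 0, -25, 0, 1], [0, 0, -25, 0, 1], [0, 0, -25, 0, 1], [0, 0, 0, 0, 1], [0, 0, -12, 0, 1], [0, 0, -7, 0, 1], [0, 0, -8, 0, 1]],
])

```text
t: 4.13
tool_pos: [0.5161, -0.017, 0.0252]
eef_rot: [-0.0, 1.0, -0.021, 0.001]
force: [-0.3, 0.0, 0.6]
opening: 0.004
grip_force: 0.0
```

move_arm([
  [[2, 0, 0, 0, 1], [2, 0, 0, 0, 1], [2, 0, 0, 0, 1], [2, 0, 0, 0, 1], [2, 0, 0, 0, 1], [2, 0, 0, 0, 1], [2, 0, 0, 0, 1], [2, 0, 0, 0, 1]],
])

```text
t: 4.8
tool_pos: [0.5316, -0.0174, 0.0247]
eef_rot: [0.0, 1.0, -0.022, -0.0]
force: [-0.7, -0.3, 0.3]
opening: 0.01
grip_force: 0.3
```

move_arm([
  [[6, 0, 0, 0, 1], [7, 0, 0, 0, 1], [7, -1, 0, 0, 1], [7, 0, 0, 0, 1], [7, 0, 0, 0, 1], [7, -1, 0, 0, 1], [7, 0, 0, 0, 1], [7, 0, 0, 0, 1]],
])

```text
t: 5.47
tool_pos: [0.5872, -0.0195, 0.0245]
eef_rot: [0.0, 1.0, -0.022, -0.0]
force: [-1.4, 0.3, 0.1]
opening: 0.006
grip_force: 0.3
```

move_arm([
  [[6, -1, 0, 0, 1], [6, 0, 0, 0, 1], [6, 0, 0, 0, 1], [6, 0, 0, 0, 1], [6, -1, 0, 0, 1], [4, 0, 0, 0, 1], [4, 0, 0, 0, 1], [3, 0, 0, 0, 1]],
])

```text
t: 6.13
tool_pos: [0.6279, -0.0214, 0.0245]
eef_rot: [0.0, 1.0, -0.022, -0.0]
force: [-0.0, 0.6, -0.3]
opening: 0.006
grip_force: 0.3
```

move_arm([
  [[2, 0, 0, 0, 1], [2, 0, 0, 0, 1], [2, 0, 0, 0, 1], [1, 0, 0, 0, 1]],
])

```text
t: 6.47
tool_pos: [0.6347, -0.0213, 0.0246]
eef_rot: [-0.0, 1.0, -0.022, 0.0]
force: [-0.6, -0.3, 0.7]
opening: 0.004
grip_force: 0.2
```

```bash
python3 - <<'E'
from h import *
s=read_state();print(s["t"],s["tool_pos"],s["force"])
im=camera("wrist");cv2.imwrite("pics/w2.png",im)
E
```

```text
6.4667 [ 0.63470255 -0.02132764  0.02459845] [-0.62539712 -0.28014431  0.71784355]
```

View pics/w2.png

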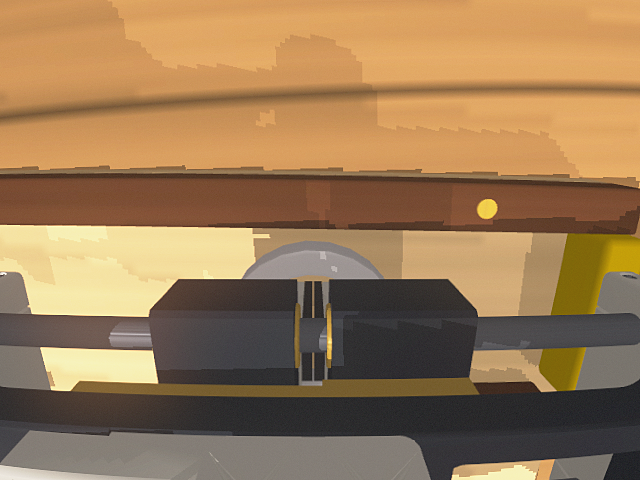

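The ring's front edge is at (313, 241), just short of the rail's near face at about row 229. I'll push a few mm more until the rail pushes back.

move_arm([
  [[1.5, 0, 0, 0, 1], [1.5, 0, 0, 0, 1], [1, 0, 0, 0, 1], [1, 0, 0, 0, 1]],
])

```text
t: 6.85
tool_pos: [0.6396, -0.0214, 0.0246]
eef_rot: [0.0, 1.0, -0.022, -0.0]
force: [0.3, -0.5, 0.0]
opening: 0.001
grip_force: 0.2
```

move_arm([
  [[1, 0, 0, 0, 1], [1, 0, 0, 0, 1], [1, 0, 0, 0, 1], [0, 0, 0, 0, 1]],
])

```text
t: 7.18
tool_pos: [0.6427, -0.0214, 0.0246]
eef_rot: [0.0, 1.0, -0.022, 0.0]
force: [-0.3, -0.4, -0.6]
opening: 0.005
grip_force: 0.1
```

move_arm([
  [[1, 0, 0, 0, 1], [1, 0, 0, 0, 1], [1, 0, 0, 0, 1], [0, 0, 0, 0, 1]],
])

```text
t: 7.52
tool_pos: [0.6446, -0.0215, 0.0243]
eef_rot: [0.0, 1.0, -0.022, -0.001]
force: [-3.7, 1.1, 3.1]
opening: 0.008
grip_force: 2.1
```

move_arm([
  [[1, 0, 0, 0, 1], [0.5, 0, 0, 0, 1], [0.5, 0, 0, 0, 1], [0, 0, 0, 0, 1]],
])

```text
t: 7.85
tool_pos: [0.645, -0.0216, 0.0241]
eef_rot: [0.0, 1.0, -0.022, -0.002]
force: [-10.1, 1.8, 6.7]
opening: 0.008
grip_force: 4.7
```

Rail contact, with -10 N in x at TCP x of about 0.645. Now I'll ease off a little and slide along the rail towards +y.

move_arm([
  [[-0.8, 0, 0.3, 0, 1], [0, 3, 0, 0, 1], [0.2, 4, 0, 0, 1], [0.2, 5, 0, 0, 1], [0.2, 5, 0, 0, 1], [0.2, 5, 0, 0, 1], [0.2, 5, 0, 0, 1]],
])

```text
t: 8.43
tool_pos: [0.6468, 0.0056, 0.0244]
eef_rot: [0.0, 1.0, -0.022, -0.001]
force: [-4.0, -1.9, 0.2]
opening: 0.005
grip_force: 2.5
```

move_arm([
  [[0.2, 5, 0, 0, 1], [0.2, 5, 0, 0, 1], [0.2, 5, 0, 0, 1], [0.2, 5, 0, 0, 1]],
])

```text
t: 8.77
tool_pos: [0.6481, 0.026, 0.0246]
eef_rot: [0.0, 1.0, -0.022, -0.0]
force: [-4.8, -1.9, -0.7]
opening: 0.004
grip_force: 2.5
```

move_arm([
  [[0.2, 6, 0, 0, 1], [0.3, 6, 0, 0, 1], [0.3, 6, 0, 0, 1], [0.2, 6, 0, 0, 1], [0.3, 6, 0, 0, 1], [0.3, 6, 0, 0, 1], [0.2, 6, 0, 0, 1], [0.3, 6, 0, 0, 1]],
])

```text
t: 9.43
tool_pos: [0.6508, 0.0744, 0.025]
eef_rot: [-0.0, 1.0, -0.022, 0.0]
force: [-2.8, -1.6, -1.0]
opening: 0.008
grip_force: 2.0
```

move_arm([
  [[0.3, 6, 0, 0, 1], [0.3, 6, 0, 0, 1], [0.3, 6, 0, 0, 1], [0.2, 6, 0, 0, 1], [0.3, 6, 0, 0, 1], [0.3, 6, 0, 0, 1], [0.2, 6, 0, 0, 1], [0.3, 6, 0, 0, 1]],
])

```text
t: 10.1
tool_pos: [0.6534, 0.1225, 0.0251]
eef_rot: [-0.0, 1.0, -0.022, 0.001]
force: [-0.9, 0.4, -0.8]
opening: 0.002
grip_force: 0.7
```

move_arm([
  [[0.5, 5, 0, 0, 1], [0.4, 5, 0, 0, 1], [0.4, 4, 0, 0, 1], [0.3, 4, 0, 0, 1], [0.2, 3, 0, 0, 1], [0.1, 3, 0, 0, 1]],
])

```text
t: 10.6
tool_pos: [0.6548, 0.1459, 0.0249]
eef_rot: [-0.0, 1.0, -0.022, 0.0]
force: [-0.7, -0.8, -1.0]
opening: 0.007
grip_force: 0.7
```

```bash
python3 - <<'E'
from h import *
s=read_state();print(s["t"],s["tool_pos"],s["force"])
cv2.imwrite("pics/w3.png",camera("wrist"))
a=camera("scene");cv2.imwrite("pics/s3.png",cv2.resize(a[180:380,220:430],(630,600)))
E
```

```text
10.6 [0.65481773 0.14593875 0.02487298] [-0.6765809  -0.77589713 -0.96514737]
```

View pics/w3.png

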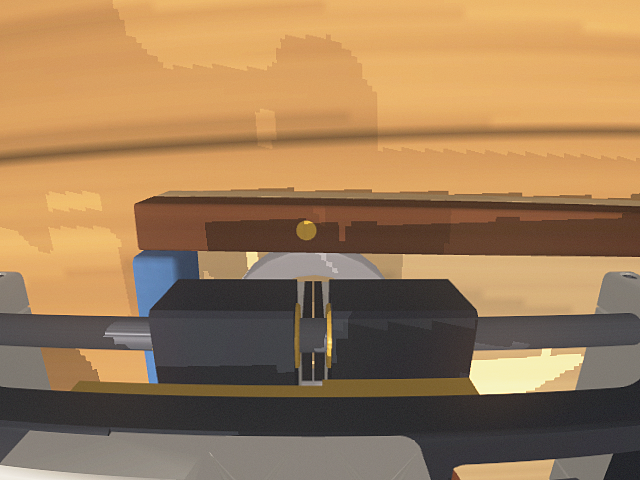

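The ring (front edge at (313, 250)) is against the rail. The blue stop at (170, 300) is still a little to the left. I'll continue slowly.

move_arm([
  [[0.2, 3, 0, 0, 1], [0.2, 3, 0, 0, 1], [0.2, 2, 0, 0, 1], [0.1, 2, 0, 0, 1], [0.1, 2, 0, 0, 1], [0.1, 1, 0, 0, 1]],
])

```text
t: 11.2
tool_pos: [0.6556, 0.1589, 0.0249]
eef_rot: [-0.0, 1.0, -0.022, -0.0]
force: [-1.9, -0.8, -0.9]
opening: 0.005
grip_force: 0.7
```

move_arm([
  [[0.2, 1, 0, 0, 1], [0.1, 1, 0, 0, 1], [0.1, 1, 0, 0, 1], [0, 0, 0, 0, 1]],
])

```text
t: 11.53
tool_pos: [0.6556, 0.1612, 0.0248]
eef_rot: [0.0, 1.0, -0.022, -0.0]
force: [-2.2, -3.4, 0.4]
opening: 0.004
grip_force: 1.7
```

move_arm([
  [[0.2, 1, 0, 0, 1], [0, 1, 0, 0, 1], [0, 0, 0, 0, 1]],
])

```text
t: 11.78
tool_pos: [0.6552, 0.1625, 0.0245]
eef_rot: [0.001, 1.0, -0.022, -0.001]
force: [-3.2, -5.9, 1.0]
opening: 0.006
grip_force: 2.7
```

move_arm([
  [[0, 1, 0, 0, 1], [0.5, 0, 0, 0, 1], [0, 0, 0, 0, 1]],
])

```text
t: 12.03
tool_pos: [0.655, 0.1631, 0.0244]
eef_rot: [0.001, 1.0, -0.022, -0.002]
force: [-5.1, -5.9, 1.8]
opening: 0.009
grip_force: 3.7
```

Contact on both the rail and the stop. Backing off to the middle of the hole, then lifting.

move_arm([
  [[-2, -1, 0, 0, 1], [-3, -1, 0, 0, 1], [-3, -1, 0, 0, 1], [-1, 0, 0, 0, 1], [0, 0, 4, 0, 1], [0, 0, 8, 0, 1], [0, 0, 15, 0, 1], [0, 0, 25, 0, 1]],
])

```text
t: 12.7
tool_pos: [0.6466, 0.1613, 0.0758]
eef_rot: [0.001, 1.0, -0.022, -0.002]
force: [0.6, 0.3, 0.6]
opening: 0.007
grip_force: 0.0
```

move_arm([
  [[-20, 0, 30, 0, 1], [-30, 0, 25, 0, 1], [-30, 0, 20, 0, 1], [-30, 0, 10, 0, 1], [-20, 0, 0, 0, 1], [0, 0, 0, 0, 1], [0, 0, 0, 0, 1]],
])

```text
t: 13.28
tool_pos: [0.5176, 0.1622, 0.1638]
eef_rot: [-0.001, 1.0, -0.021, 0.001]
force: [0.6, -0.1, 0.3]
opening: 0.005
grip_force: 0.0
```

```bash
python3 - <<'E'
from h import *
s=read_state();print(s["t"],s["tool_pos"],s["force"])
im=camera("wrist");cv2.imwrite("pics/w4.png",im)
for q,z in [("ring_white_center",.026),("ring_brown_center",.026),("rail_mid",.018),("stop_blue",.018),("cheek_pos",.018)]:
    for d in pinpoint(q,"wrist")[:3]:
        print(q,np.round(d["uv"]),round(d["score"],2),np.round(ray("wrist",d["uv"],z),4))
E
```

```text
13.2833 [0.51756346 0.16220711 0.16378543] [ 0.62511737 -0.06617959  0.31900784]
rail_mid [480.  16.] 0.86 [0.6765 0.029  0.018 ]
rail_mid [ 70. 160.] 0.61 [0.5841 0.36   0.018 ]
stop_blue [242.  67.] 0.71 [0.6455 0.2101 0.018 ]
cheek_pos [304. 129.] 0.56 [0.5967 0.1655 0.018 ]
cheek_pos [483.  16.] 0.42 [0.6761 0.0266 0.018 ]
```

View pics/w4.png

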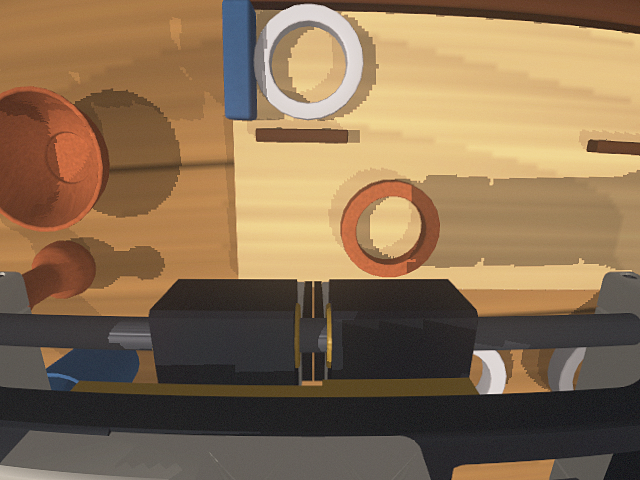

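The white ring is at (310, 62), beside the blue stop (239, 60) and the rail, and brown looks untouched at (390, 228). I'll check the gaps and the crescent on the ring's left rim up close.

```bash
python3 - <<'E'
from h import *
im=cv2.imread("pics/w4.png")
cv2.imwrite("pics/w4c.png",cv2.resize(im[0:150,210:390],(720,600),interpolation=cv2.INTER_CUBIC))
w=ringc("wrist",im,"w",(245,0,375,125));b=ringc("wrist",im,"b",(335,170,445,279));print(w,b)
# stop face right edge at top z=.046, rail near top edge z=.038
for p,z in [((255,20),.046),((255,110),.046),((270,9),.038),((480,9),.038)]: print(p,ray("wrist",p,z))
top=camera("top");print(ringc("top",top,"w",(205,150,275,206)))
E
```

```text
(array([0.64305736, 0.15813391]), np.float64(0.037907014355793786)) (array([0.51680064, 0.10047045]), np.float64(0.03929192728445306))
(255, 20) [0.66982063 0.19401748 0.046     ]
(255, 110) [0.61113744 0.19833249 0.046     ]
(270, 9) [0.67864324 0.18420736 0.038     ]
(480, 9) [0.67488078 0.03780288 0.038     ]
(array([0.64269571, 0.1603143 ]), np.float64(0.038460643014133704))
```

View pics/w4c.png

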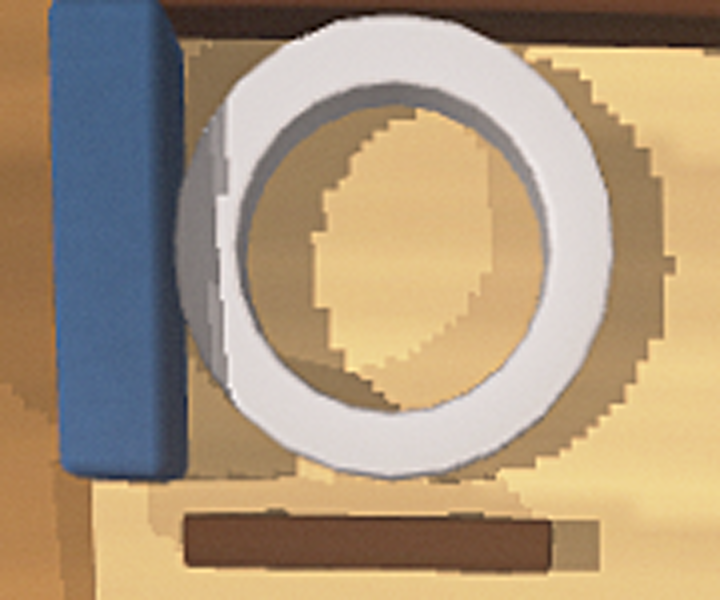

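The crescent is only the stop's shadow. The ring is flat and its rim meets both the stop and the rail. The brown ring is unmoved, to within about 1 mm, and the hand is clear.

```bash
python3 -c "
from rig import *
print(job_done())"
```

```text
the job is handed in; nothing more can be done
None
```

The white ring was slid along the rail into the blue corner pocket, where the last close-up showed it flat against both rail and stop; the brown ring measured within about 1 mm of its start, the hand is clear, and the job was handed in at about 13.5 s, though the hand-in returned no verdict.

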